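Unlock the sample drawer with the right key

ROBOT

A 6-joint arm with a two-finger parallel gripper is mounted at the origin on the work surface. World frame = base frame: x ahead of the robot, y to its left, z up, the work surface at z = 0. Lengths are in m, angles in degrees, forces in N, time in s.
With the tool pointing down it reaches from about 0.35 to 0.875 m from the base axis. Payload 4.2 kg.
Tool frame: the origin (TCP) lies on the centre line of the jaws, within the pads' length; the fingertips stand 17 mm ahead of it and the grasp point (between the pads) lies 2 mm behind it; z points along the fingers, y is the direction in which the jaws open and shut (so a half turn about z gives the same grasp; the last joint's range is limited). The gripper opens to 87 mm and grips with 3 to 60 N. Pads are 19 mm wide; open, the fingers measure 117 mm over their backs; the gripper's body (75 mm by 190 mm) begins 51 mm behind the grasp point.
Start: joints at [-49.928, 22.042, 0.453, 0, -68.411, -14.817], TCP at [0.267, -0.565, 0.21] pointing down, gripper open.
Joint ranges: [-179.83, 179.83], [-69.29, 118.12], [-61.27, 80.66], [-181.25, 117.63], [-171.15, -9.14], [-177.46, 177.46]. Speed limits (degrees/s): [159.86, 159.86, 180, 180, 180, 180].

INTERFACE

Orientations are given as a 3x3 rotation matrix whose columns are the frame's x, y, z axes.
In Python, from station import * gives the robot as it stands.
- The arm moves only by the tool play_rows, never from a script. Its argument "targets" is a list that holds one entry, the list of rows, each a list of 5 numbers: the closure, from 0 (fully open) to 1 (shut), then the shift along the world's x, y, z in m, then the turn about the world's z in rad. In form: [[[gripper, x, y, z, twist], ...]]. A call has 1 to 5 rows; each row is the pose to reach, as a shift and turn from the pose commanded when the call began; what a row does not reach only later rows make up. A row lasts 1/12 s, in which the tool goes at most 41.7 mm and 7.16 degrees, less where a joint would pass 70% of its speed; a pose out of reach is approached as far as the arm can. A call with a gripper value outside its range is refused whole. The fingers move at their own pace and stop on an object; the grip force is fixed at half the most. Time passes only in rows, so rows that repeat a pose let the fingers close. It gives the time, the measured TCP pose, the force and the opening at its end, in the units of the state.
- sense(): the state, without advancing time (a new reading comes with each control period).
- capture(name): name is "side" or "top" or "wrist"; returns the picture (480x640x3 uint8, blue, green, red); there is no depth.
- get_calibration(name): a dict with "camera_matrix" (3x3 intrinsics, pixels), "T" (4x4, takes a point from camera to world coordinates). Camera axes: x right, y up, looking along -z (the intrinsics and any distortion apply to the point x, -y, -z); pixel columns grow to the right and rows downward; lengths in m; the calibration is good to about 2 mm. The wrist camera is an equidistant fisheye: a pixel r from the principal point sees the ray r / f radians off the axis. A picture is of the moment at which its call begins: read the wrist's pose just before it. get_calibration takes no time and is no camera call; for the wrist camera it gives the pose at the moment of the call.
- finish_job(): hands the job in, once; it reports no verdict.
The state is a dict: "time_s": time; "joints": joint angles; "joint_velocities": joint speeds; "effort": joint torques, N m; "tcp_pos": TCP position; "ee_rot": TCP orientation; "wrist_force": force on the tool from outside, world axes, zero at the start; "moment": the same for the moment, N m; "gripper_width": opening from 0.0 (shut) to 1.0 (fully open).
Only numpy, scipy, OpenCV 4.12 (cv2) and the standard library are available. Lean on these libraries where they do the work, as an engineer would, in place of code of your own. Each camera call takes 0.05 s, during which the arm holds its last target. There are 200 camera calls.

TASK

Take the yellow-headed key from the rack and put it fully home in the lock on top of the white sample box, feeling gently for the angle of the keyway without forcing the key. Then turn it clockwise (seen from above) until the hidden bolt lets the drawer spring open, and leave the key in the lock, fully home. Leave the other keys, the bottle and the jar where they are.

Things in the scene. Friction and masses are not known exactly. Their poses are not given: they have to be found in the camera images.
- lockbox: White steel box with a blue stripe along its sides, 260 (its x) x 220 x 130 mm high, fixed; origin at the centre of its underside; drawer in its -x face, lock in its top: a brass plug 28 mm across, 4 mm proud, in a dark steel ring (radius 14 to 26 mm) 2 mm higher. More than 60 N between key and box, summed over all contacts (a turning couple counts twice), is forcing.
- keyhole (a point): Centre of the brass plug's flat face, 134 mm above the bench; axes as the box's. Keyway 17.8 x 6.8 mm (square edges) centred here, its long side turned from the box's x by 0.25 to 1.85 rad anticlockwise (from above), NOT measured: see or feel for it. Beyond some 0.4 rad off the tip lands on the hard face; the full blade goes in within 0.1 rad. Readings are a mm or two off. Home: collar on face, tip 26 mm deep.
- plug (a joint): Turn of the plug in its barrel, rad: 0 as found (locked) whatever the keyway's angle, growing clockwise from above to a hard stop at 1.2. From 15 mm deep the key tip presses a sprung tumbler (2 to 5 N); the plug turns only with the tip 24.5 mm deep or more, then the tumbler stays down. Takes about 0.1 N m. The bolt clears at about 0.9; turn to about 1.15.
- drawer (a joint): How far the drawer has come out, in m: 0 locked, 0.04 when it has sprung fully open by itself.
- drawer_front (a point): Centre of the drawer's steel front, 50 mm above the bench; axes as the box's, it opens towards the box's -x (by 40 mm).
- rack: White plastic key rack, 170 (its x) x 50 x 32 mm high, fixed; origin at the centre of its underside. Three keys stand in it in a row along its x axis at -55, 0 and +55 mm, blade down, collar on the rack's top, in any order.
- key_yellow_head (a point): Centre of the right key's yellow plastic head, 36 (its x) x 12 (its y) x 42 mm high: grip across the 12 mm. Below it a steel collar 24 mm across, 6 mm high (underside 27 mm below this point), then a flat steel blade 16 (x) x 5 (y) mm, 26 mm long, its last 5 mm a rounded nose narrowing to 12 x 3 mm; tip 53 mm below this point. 60 g. Key z points from tip to head. Works either way round.
- key_tip (a point): Centre of the blade's tip of the yellow key, axes as the key's.
- key_blue_head (a point): Centre of the head of the blue-headed key, the same shape with a blade too wide for this lock (18.5 mm); leave it in the rack.
- key_green_head (a point): Centre of the head of the green-headed key, the same shape with a blade too wide for this lock (18.5 mm); leave it in the rack.
- bottle_mid (a point): Mid-height of an amber bottle, 72 mm across and 170 mm high, upright; leave it alone.
- jar_mid (a point): Mid-height of a white jar, 72 mm across and 110 mm high, upright; leave it alone.

How it is judged:
By the outcome, as a careful person would: the job done as asked, in the order asked, and still so for the second after the job is handed in, with the robot touching nothing.
It also fails if it takes over 67 s, if anything falls off the work surface, if the arm or the gripper's body presses on something with over 40 N, if the wrist force passes 120 N, or if a joint passes its speed limit or range.

## Working session

There is one attempt and no reset: what is moved stays moved. The work goes in short steps, Python scripts to look and compute and a tool call to move; the robot and the scene stay as the last step left them, time stands still between calls to the robot, and variables do not carry over. Pictures are saved under pics/ and viewed, on a budget of 10 in all, crops included, one or two more only if the job needs it, and the job is handed in when it is done.

Besides the shell and the picture viewer there is one more tool, called after "Call:" as a command line: name --argument value ..., lists and objects as JSON in quotes. play_rows: Moves the arm, as the interface text tells. Its arguments: {"type":"object","properties":{"targets":{"type":"array","items":{"type":"array","items":{"type":"array","items":{"type":"number"}}}}},"required":["targets"]}

```bash
mkdir -p pics; ls
cat > h.py <<'E'
from station import *
import numpy as np, cv2
def snap(n,f):
    c=get_calibration(n); im=capture(n); cv2.imwrite('pics/'+f+'.png',im); return c,im
def ray(n,c,u,v):
    K=np.array(c["camera_matrix"]);T=np.array(c["T"])
    x=(u-K[0,2])/K[0,0];y=(v-K[1,2])/K[1,1]
    if n=="wrist":
        r=np.hypot(x,y);s=np.sin(r)/r if r>1e-9 else 1;d=np.array([x*s,-y*s,-np.cos(r)])
    else: d=np.array([x,-y,-1.])
    return T[:3,3],T[:3,:3]@d
def atz(n,c,u,v,z):
    o,d=ray(n,c,u,v);return o+d*(z-o[2])/d[2]
E
python3 - <<'E'
from h import *
for n in("top","side"):
    c,im=snap(n,n+'0'); print(n,{k:np.round(v,4).tolist() if not isinstance(v,str) else v for k,v in c.items()})
print(sense()["time_s"])
E
```

```text
pics
top {'camera_matrix': [[480.6002, 0.0, 325.8513], [0.0, 480.6002, 238.2101], [0.0, 0.0, 1.0]], 'T': [[0.051, 0.9765, -0.2095, 0.3104], [-0.9987, 0.0502, -0.0091, -0.1355], [0.0017, 0.2097, 0.9778, 1.3494], [0.0, 0.0, 0.0, 1.0]]}
side {'camera_matrix': [[593.3699, 0.0, 325.3648], [0.0, 593.3699, 237.4487], [0.0, 0.0, 1.0]], 'T': [[-0.7772, 0.4073, -0.4796, -0.017], [-0.6292, -0.5169, 0.5805, 0.5974], [-0.0115, 0.7529, 0.658, 0.9427], [0.0, 0.0, 0.0, 1.0]]}
0.1
```

View pics/top0.png

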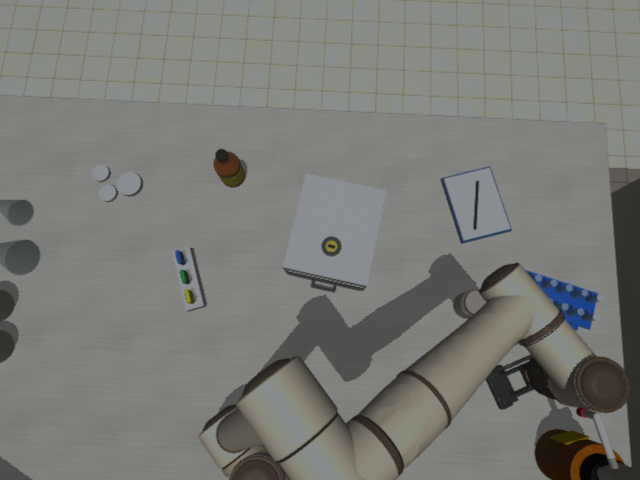

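View pics/side0.png

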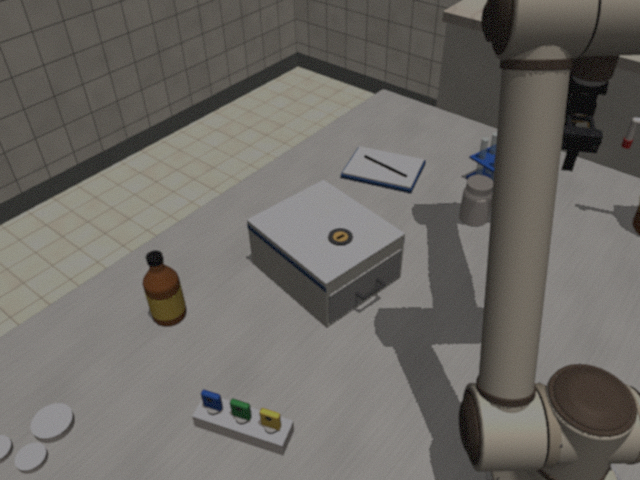

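The top view shows yellow key ~(188,295), green (184,276), blue (181,257), lock ~(331,246), box top corners (307,175), (386,190), (367,288), (284,268). In the side view: yellow key (270,418), lock (340,237).

Run:
```python
from h import *
P={}
cs={n:get_calibration(n) for n in("top","side")}
def tri(a,b):
    o1,d1=ray("top",cs["top"],*a);o2,d2=ray("side",cs["side"],*b)
    s=np.linalg.lstsq(np.c_[d1,-d2],o2-o1,rcond=None)[0]
    p,q=o1+d1*s[0],o2+d2*s[1];return ((p+q)/2).round(4),np.linalg.norm(p-q).round(4)
rng={"yellow":((20,120,90),(35,255,255)),"green":((45,80,30),(80,255,255)),"blue":((100,120,30),(130,255,255))}
box={"top":(165,245,210,312),"side":(190,385,300,440)}
for k,(l,h) in rng.items():
    q=[]
    for n in("top","side"):
        im=cv2.imread(f"pics/{n}0.png");x0,y0,x1,y1=box[n]
        m=cv2.inRange(cv2.cvtColor(im[y0:y1,x0:x1],cv2.COLOR_BGR2HSV),l,h)
        N,lab,st,ce=cv2.connectedComponentsWithStats(m);i=1+np.argmax(st[1:,4]);q.append(ce[i]+[x0,y0]);print(k,n,st[i],(ce[i]+[x0,y0]).round(1))
    print(k,tri(*q), atz("top",cs["top"],*q[0],.065).round(4))
print("lock",tri((331,246),(340,237)),atz("top",cs["top"],331,246,.134).round(4))
for u in((307,175),(386,190),(367,288),(284,268)):print(u,atz("top",cs["top"],*u,.13).round(4))
for u in((248,217),(324,184),(404,235),(323,289)):print(u,atz("side",cs["side"],*u,.13).round(4))
t=cv2.imread("pics/top0.png");s=cv2.imread("pics/side0.png")
a=cv2.resize(t[231:261,316:346],(400,400),interpolation=3);b=cv2.resize(s[217:257,320:360],(400,400),interpolation=3)
cv2.imwrite("pics/lock.png",np.hstack([a,b]))
```

```text
yellow top [20 45  6 13 52] [187.5 295.8]
yellow side [ 70  24  20  11 122] [269.6 413.7]
yellow (array([0.4094, 0.2341, 0.0732]), np.float64(0.0001)) [0.4101 0.2365 0.065 ]
green top [15 25  7 13 59] [183.  276.1]
green side [ 41  14  19  21 258] [240.3 408.7]
green (array([0.4612, 0.2543, 0.0626]), np.float64(0.0026)) [0.462  0.2543 0.065 ]
blue top [11  6  6 12 52] [178.3 256.6]
blue side [ 12   5  19  20 237] [211.5 399.5]
blue (array([0.5132, 0.2726, 0.0629]), np.float64(0.0033)) [0.5142 0.273  0.065 ]
lock (array([ 0.5516, -0.1386,  0.1311]), np.float64(0.0)) [ 0.551  -0.1386  0.134 ]
(307, 175) [ 0.7415 -0.0651  0.13  ]
(386, 190) [ 0.7105 -0.2769  0.13  ]
(367, 288) [ 0.4479 -0.2352  0.13  ]
(284, 268) [ 0.4883 -0.0212  0.13  ]
(248, 217) [ 0.7499 -0.0681  0.13  ]
(324, 184) [ 0.6965 -0.2642  0.13  ]
(404, 235) [ 0.4514 -0.2272  0.13  ]
(323, 289) [ 0.4856 -0.0016  0.13  ]
```

View pics/lock.png

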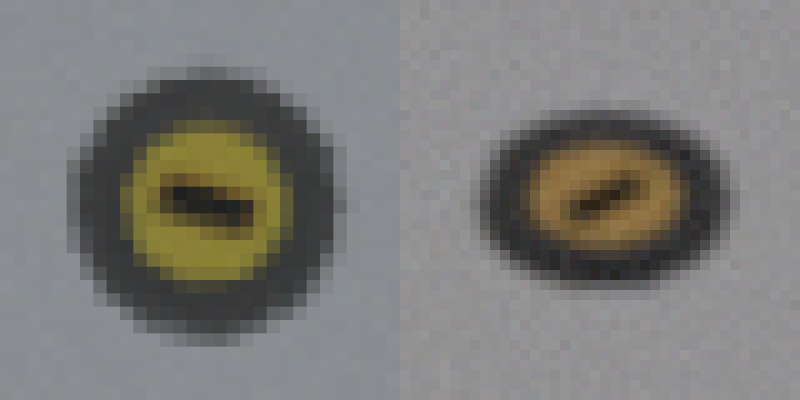

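Run:
```python
from h import *
s=sense();print(np.round(s["ee_rot"],3).tolist(),np.round(s["tcp_pos"],4),s["gripper_width"])
c=get_calibration("wrist");print(np.round(c["camera_matrix"],1).tolist(),np.round(c["T"],3).tolist())
```

```text
[[-0.904, -0.426, -0.001], [-0.426, 0.904, 0.002], [0.0, 0.002, -1.0]] [ 0.2664 -0.5647  0.2095] 1.002716945075984
[[371.6, 0.0, 313.0], [0.0, 371.6, 239.8], [0.0, 0.0, 1.0]] [[-0.426, -0.871, -0.245, 0.199], [0.905, -0.41, -0.118, -0.598], [0.002, -0.272, 0.962, 0.383], [0.0, 0.0, 0.0, 1.0]]
```

Call:
play_rows --targets '[[[0, 0.03, 0.03, 0.02, 0], [0, 0.06, 0.06, 0.04, 0], [0, 0.09, 0.09, 0.05, 0], [0, 0.11, 0.13, 0.06, 0], [0, 0.12, 0.17, 0.06, 0]]]'

```text
time_s: 0.52
tcp_pos: [0.3842, -0.4086, 0.2703]
ee_rot: [[-0.904, -0.427, 0.002], [-0.427, 0.904, -0.002], [-0.001, -0.002, -1.0]]
wrist_force: [2.4, 0.6, 0.2]
gripper_width: 0.997
```

Call:
play_rows --targets '[[[0, 0.02, 0.036, 0, 0], [0, 0.04, 0.072, 0, 0], [0, 0.06, 0.108, 0, 0], [0, 0.08, 0.144, 0, 0], [0, 0.09, 0.18, 0, 0]]]'

```text
time_s: 0.93
tcp_pos: [0.4733, -0.2271, 0.2689]
ee_rot: [[-0.904, -0.427, -0.0], [-0.427, 0.904, 0.0], [0.0, 0.0, -1.0]]
wrist_force: [0.9, 0.1, -0.8]
gripper_width: 1.001
```

Run:
```python
from h import *
c,im=snap("wrist","w1"); np.save("c1.npy",c,allow_pickle=True); K=c["camera_matrix"]
T=np.array(c["T"]);p=np.linalg.inv(T)@np.array([.551,-.1386,.134,1]);a=np.array([p[0],-p[1],-p[2]])
th=np.arctan2(np.hypot(a[0],a[1]),a[2]);ph=np.arctan2(a[1],a[0]);print(K[0][2]+371.6*th*np.cos(ph),K[1][2]+371.6*th*np.sin(ph))
```

```text
362.3732049154467 335.6555531557019
```

View pics/w1.png

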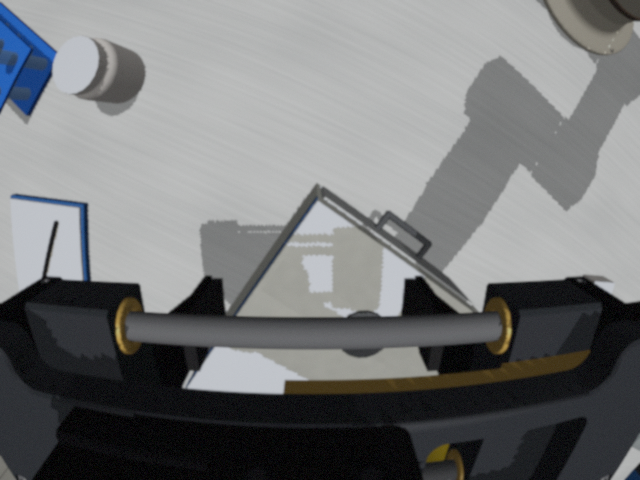

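The lock (~365,335) is hidden behind the gripper bar. I'll move the tool beyond it so the camera sits above it.

Call:
play_rows --targets '[[[0, 0.035, 0.025, 0, 0], [0, 0.07, 0.05, 0, 0], [0, 0.105, 0.075, -0.02, 0], [0, 0.15, 0.1, -0.03, 0], [0, 0.15, 0.1, -0.03, 0]]]'

```text
time_s: 1.4
tcp_pos: [0.6242, -0.1263, 0.2363]
ee_rot: [[-0.903, -0.429, -0.003], [-0.429, 0.903, 0.001], [0.003, 0.002, -1.0]]
wrist_force: [1.0, -1.1, -0.5]
gripper_width: 1.002
```

```bash
cat >> h.py <<'E'
def proj(c,X):
    p=np.linalg.inv(np.array(c["T"]))@np.append(X,1);a=np.array([p[0],-p[1],-p[2]]);K=np.array(c["camera_matrix"])
    th=np.arctan2(np.hypot(a[0],a[1]),a[2]);ph=np.arctan2(a[1],a[0]);return np.array([K[0,2]+K[0,0]*th*np.cos(ph),K[1,2]+K[1,1]*th*np.sin(ph)])
E
python3 - <<'E'
from h import *
c,im=snap("wrist","w2"); q=proj(c,[.551,-.1386,.134]);print(q,np.round(np.array(c["T"]),4).tolist())
x,y=q.astype(int);x=max(x,50);y=max(y,50)
cv2.imwrite("pics/w2c.png",cv2.resize(im[y-50:y+50,x-50:x+50],(600,600),interpolation=cv2.INTER_CUBIC));print(x,y)
E
```

```text
[341.05697332 142.80652089] [[-0.4286, -0.8703, -0.2426, 0.5573], [0.9035, -0.4122, -0.1173, -0.1591], [0.0021, -0.2694, 0.963, 0.4105], [0.0, 0.0, 0.0, 1.0]]
341 142
```

View pics/w2c.png

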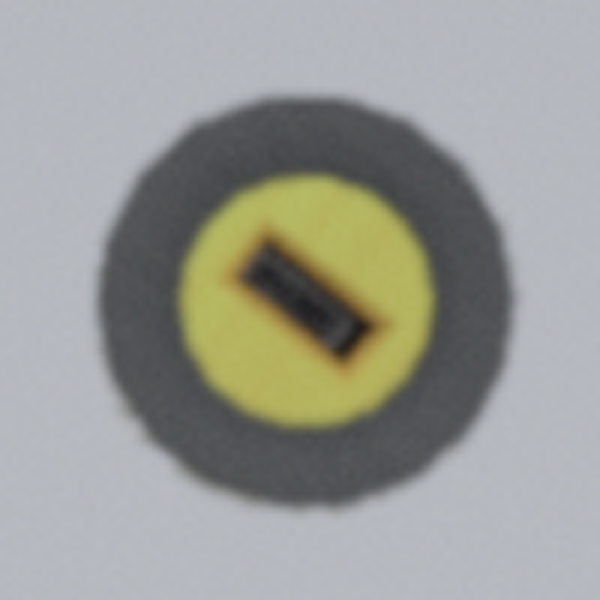

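The wrist crop shows the lock clearly: slot centre ~(307,298), slanted about 40° in the crop. Measuring by segmentation.

Run:
```python
from h import *
im=cv2.imread("pics/w2.png");c=get_calibration("wrist")
cr=cv2.resize(im[92:192,291:391],(1000,1000),interpolation=cv2.INTER_CUBIC)
hsv=cv2.cvtColor(cr,cv2.COLOR_BGR2HSV)
m=cv2.inRange(hsv,(15,90,80),(40,255,255))
cn=max(cv2.findContours(m,cv2.RETR_EXTERNAL,2)[0],key=cv2.contourArea)
P=lambda u,v:atz("wrist",c,291+(u+.5)/10-.5,92+(v+.5)/10-.5,.134)
w=np.array([P(*p[0])[:2] for p in cn]);(cx,cy),(a,b),_=cv2.fitEllipse((w*1e4).astype(np.float32));print("brass",cx/1e4,cy/1e4,a/10,b/10)
f=np.zeros_like(m);cv2.drawContours(f,[cn],-1,255,-1);s=cv2.erode(f,np.ones((60,60)))&~m
cn=max(cv2.findContours(s,cv2.RETR_EXTERNAL,2)[0],key=cv2.contourArea)
w=np.array([P(*p[0])[:2] for p in cn])*1e3
r=cv2.minAreaRect(w.astype(np.float32));bp=cv2.boxPoints(r);e=[bp[1]-bp[0],bp[2]-bp[1]];l=max(e,key=np.linalg.norm)
print("slot",r,np.degrees(np.arctan2(l[1],l[0]))%180)
for q in((380-307+0,0),):pass
```

```text
brass 0.551240380859375 -0.13810025634765624 30.865008544921874 30.9439453125
slot ((551.3429565429688, -138.29904174804688), (16.47481346130371, 5.447022914886475), 76.83625793457031) 76.83643
```

Call:
play_rows --targets '[[[0, -0.01, 0.04, 0.0, 0], [0, -0.02, 0.08, 0.0, 0], [0, -0.03, 0.12, 0.0, 0], [0, -0.04, 0.16, 0.0, -0.05], [0, -0.05, 0.2, 0.0, -0.1]]]'

```text
time_s: 1.87
tcp_pos: [0.5709, 0.0721, 0.2392]
ee_rot: [[-0.943, -0.331, -0.001], [-0.331, 0.943, -0.0], [0.001, 0.0, -1.0]]
wrist_force: [1.4, -0.0, 0.3]
gripper_width: 1.001
```

Call:
play_rows --targets '[[[0, -0.015, 0.035, 0.0, 0], [0, -0.03, 0.07, 0.0, 0], [0, -0.04, 0.1, 0.0, 0], [0, -0.06, 0.14, 0.0, 0], [0, -0.06, 0.16, 0.0, 0]]]'

```text
time_s: 2.28
tcp_pos: [0.5094, 0.2329, 0.2396]
ee_rot: [[-0.942, -0.336, -0.001], [-0.336, 0.942, 0.0], [0.001, 0.001, -1.0]]
wrist_force: [-0.6, -2.2, 0.3]
gripper_width: 0.996
```

Run:
```python
from h import *
c,im=snap("wrist","w3"); np.save("c3.npy",c,allow_pickle=True)
print(sense()["tcp_pos"],[proj(c,p).round(0) for p in([.41,.235,.065],[.4615,.2545,.065])])
```

```text
[0.51076224 0.23570288 0.23933779] [array([352., 119.]), array([352., 177.])]
```

View pics/w3.png

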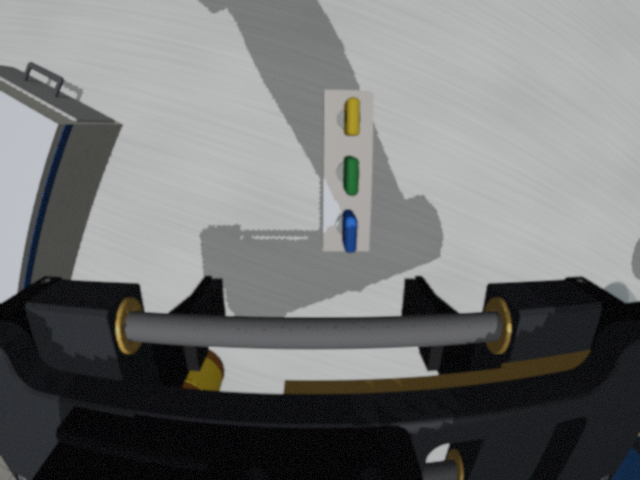

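The keys are seen near end-on: yellow (353,116), green (351,175), blue (350,231), heads long along the rack. Measuring.

Run:
```python
from h import *
im=cv2.imread("pics/w3.png");c=np.load("c3.npy",allow_pickle=True).item()
hsv=cv2.cvtColor(cv2.resize(im[60:260,300:400],None,fx=8,fy=8,interpolation=cv2.INTER_CUBIC),cv2.COLOR_BGR2HSV)
for n,l,h in(("y",(18,130,60),(35,255,255)),("g",(45,90,30),(80,255,255)),("b",(100,130,40),(130,255,255))):
    m=cv2.inRange(hsv,l,h)
    cn=max(cv2.findContours(m,cv2.RETR_EXTERNAL,2)[0],key=cv2.contourArea)
    w=np.array([atz("wrist",c,300+(p[0][0]+.5)/8-.5,60+(p[0][1]+.5)/8-.5,.08)[:2] for p in cn])*1e3
    r=cv2.minAreaRect(w.astype(np.float32));bp=cv2.boxPoints(r);e=max([bp[1]-bp[0],bp[2]-bp[1]],key=np.linalg.norm)
    print(n,np.round(r[0],1),np.round(r[1],1),np.degrees(np.arctan2(e[1],e[0]))%180)
print(np.array(c["T"])[:3,3])
```

```text
y [408.8 232.8] [33.6 12.6] 18.878155
g [459.6 250.7] [34.4 12.3] 19.730324
b [508.4 267.9] [39.6 12.2] 20.768084
[0.43926147 0.20702502 0.41365451]
```

Call:
play_rows --targets '[[[0, -0.035, -0.001, 0, 0], [0, -0.07, -0.002, -0.02, 0], [0, -0.1, -0.003, -0.05, 0], [0, -0.102, -0.003, -0.09, 0], [0, -0.102, -0.003, -0.1, 0]]]'

```text
time_s: 2.75
tcp_pos: [0.4053, 0.2246, 0.1349]
ee_rot: [[-0.942, -0.334, -0.008], [-0.334, 0.942, -0.005], [0.009, -0.002, -1.0]]
wrist_force: [-0.1, -0.5, -0.6]
gripper_width: 0.999
```

Run:
```python
from h import *
capture("side")
s=sense();print(np.round(s["tcp_pos"],4),np.round(s["joints"],1),s["wrist_force"],np.degrees(np.arctan2(s["ee_rot"][1][1],s["ee_rot"][0][1])))
```

```text
[0.4063 0.2248 0.1349] [ 4.900e+01  1.110e+01 -2.720e+01 -1.000e-01 -5.230e+01 -1.194e+02] [-0.12814473 -0.07607313 -1.40637241] 109.5225290330054
```

Call:
play_rows --targets '[[[0, 0.002, 0.008, -0.01, 0], [0, 0.002, 0.008, -0.02, 0], [0, 0.002, 0.008, -0.03, 0], [0, 0.002, 0.008, -0.03, 0]]]'

```text
time_s: 3.13
tcp_pos: [0.4123, 0.236, 0.1085]
ee_rot: [[-0.943, -0.334, -0.001], [-0.334, 0.943, -0.001], [0.001, -0.001, -1.0]]
wrist_force: [0.1, -0.8, -0.1]
gripper_width: 0.999
```

Run:
```python
from h import *
c,im=snap("wrist","w4")
s=sense();print(np.round(s["tcp_pos"],4),np.round(s["wrist_force"],1),proj(c,[.409,.233,.08]))
R=np.array(c["T"]); print(R[:3,3].round(4), (R[:3,3]+(-R[:3,2])*((R[2,3]-.08)/R[2,2])).round(4))
cv2.imwrite("pics/w4c.png",im[230:480,160:480])
```

```text
[0.4127 0.2362 0.1094] [ 0.5  0.7 -0.4] [311.20630402 262.36549397]
[0.3422 0.2106 0.2826] [0.3959 0.2295 0.08  ]
```

View pics/w4c.png

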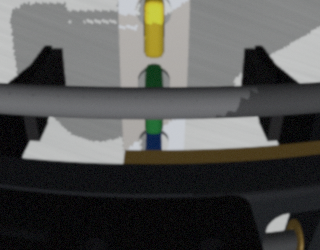

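Yellow's head (full frame ~(314,255)) is centred laterally between the fingers. Checking the along-head offset numerically.

Run:
```python
from h import *
im=cv2.imread("pics/w4.png");c=get_calibration("wrist")
hsv=cv2.cvtColor(im[180:320,270:360],cv2.COLOR_BGR2HSV)
m=cv2.inRange(hsv,(18,130,50),(35,255,255));N,l,st,ce=cv2.connectedComponentsWithStats(m);i=1+np.argmax(st[1:,4]);x,y,w,h,_=st[i]
x+=270;y+=180;print(x,y,w,h)
lo=atz("wrist",c,x+w/2,y,.080);hi=atz("wrist",c,x+w/2,y+h-.5,.080);print(lo,hi)
s=sense();t=np.array(s["tcp_pos"]);print(t,proj(c,t+[0,0,-.017]))
for k in(-.018,.018): print([proj(c,[.409+k*.945,.233+k*.327,z]).round(0) for z in(.08,.038)])
```

```text
304 219 20 68
[0.38494415 0.22627135 0.08      ] [0.42348101 0.23994617 0.08      ]
[0.41273721 0.23624553 0.10942236] [314.24264931 276.33090026]
[array([311., 231.]), array([312., 215.])]
[array([311., 290.]), array([311., 266.])]
```

Call:
play_rows --targets '[[[0, -0.004, -0.002, -0.012, 0], [0, -0.004, -0.002, -0.025, 0], [0, -0.004, -0.002, -0.038, 0], [0, -0.004, -0.002, -0.049, 0], [0, -0.004, -0.002, -0.049, 0]]]'

```text
time_s: 3.6
tcp_pos: [0.4081, 0.2336, 0.0597]
ee_rot: [[-0.943, -0.334, -0.001], [-0.334, 0.943, -0.001], [0.002, -0.001, -1.0]]
wrist_force: [-0.9, 0.8, -0.2]
gripper_width: 0.999
```

Call:
play_rows --targets '[[[0.6, 0, 0, 0, 0], [0.8, 0, 0, 0, 0], [1, 0, 0, 0, 0], [1, 0, 0, 0, 0], [1, 0, 0, 0, 0]]]'

```text
time_s: 4.02
tcp_pos: [0.4083, 0.2342, 0.0611]
ee_rot: [[-0.942, -0.334, 0.001], [-0.334, 0.942, 0.001], [-0.001, 0.001, -1.0]]
wrist_force: [0.3, 0.0, -0.5]
gripper_width: 0.704
```

Call:
play_rows --targets '[[[1, 0, 0, 0, 0], [1, 0, 0, 0, 0], [1, 0, 0, 0, 0], [1, 0, 0, 0, 0], [1, 0, 0, 0, 0]]]'

```text
time_s: 4.43
tcp_pos: [0.408, 0.2338, 0.0605]
ee_rot: [[-0.942, -0.334, -0.0], [-0.334, 0.942, -0.0], [0.0, -0.0, -1.0]]
wrist_force: [0.0, -0.0, -0.1]
gripper_width: 0.321
```

Call:
play_rows --targets '[[[1, 0, 0, 0, 0], [1, 0, 0, 0, 0], [1, 0, 0, 0, 0], [1, 0, 0, 0, 0], [1, 0, 0, 0, 0]]]'

```text
time_s: 4.85
tcp_pos: [0.408, 0.2339, 0.0604]
ee_rot: [[-0.942, -0.334, -0.0], [-0.334, 0.942, -0.0], [0.0, -0.0, -1.0]]
wrist_force: [0.1, 0.3, -0.8]
gripper_width: 0.132
```

Run:
```python
from h import *
s=sense();print(s["gripper_width"],s["wrist_force"],np.round(s["moment"],3))
```

```text
0.1324763447602708 [ 0.07507864  0.28806701 -0.8186308 ] [ 0.032 -0.05   0.036]
```

Call:
play_rows --targets '[[[1, 0, 0, 0.01, 0], [1, 0, 0, 0.025, 0], [1, 0, 0, 0.05, 0], [1, 0, 0, 0.09, 0], [1, 0, 0, 0.13, 0]]]'

```text
time_s: 5.27
tcp_pos: [0.4071, 0.2329, 0.191]
ee_rot: [[-0.943, -0.334, -0.003], [-0.334, 0.943, -0.003], [0.003, -0.002, -1.0]]
wrist_force: [0.9, 1.5, -0.9]
gripper_width: 0.131
```

Call:
play_rows --targets '[[[1, 0.01, -0.02, 0.03, 0.05], [1, 0.02, -0.055, 0.04, 0.15], [1, 0.035, -0.09, 0.05, 0.25], [1, 0.05, -0.125, 0.05, 0.35], [1, 0.065, -0.16, 0.05, 0.45]]]'

```text
time_s: 5.68
tcp_pos: [0.4732, 0.073, 0.2414]
ee_rot: [[-0.7, -0.714, 0.002], [-0.714, 0.7, 0.001], [-0.002, -0.0, -1.0]]
wrist_force: [0.0, 0.7, -0.8]
gripper_width: 0.134
```

Call:
play_rows --targets '[[[1, 0.015, -0.035, 0, 0.1], [1, 0.03, -0.07, 0, 0.2], [1, 0.045, -0.105, 0, 0.3], [1, 0.06, -0.14, 0, 0.4], [1, 0.07, -0.17, 0, 0.5]]]'

```text
time_s: 6.1
tcp_pos: [0.5434, -0.098, 0.24]
ee_rot: [[-0.274, -0.962, -0.001], [-0.962, 0.274, -0.0], [0.0, 0.001, -1.0]]
wrist_force: [0.7, 0.0, -1.4]
gripper_width: 0.128
```

Run:
```python
from h import *
capture("top");capture("top")
s=sense();print(np.round(s["tcp_pos"],4),np.round(s["wrist_force"],1),np.degrees(np.arctan2(s["ee_rot"][1][1],s["ee_rot"][0][1])),np.round(s["joints"],1))
```

```text
[ 0.5434 -0.0993  0.2394] [ 0.6 -0.6 -1.4] 163.67759466669963 [  6.5  13.9  -7.1   0.  -69.1 -22.8]
```

Call:
play_rows --targets '[[[1, 0.004, -0.02, 0, 0.055], [1, 0.008, -0.039, -0.01, 0.055], [1, 0.008, -0.039, -0.025, 0.055], [1, 0.008, -0.039, -0.03, 0.055], [1, 0.008, -0.039, -0.03, 0.055]]]'

```text
time_s: 6.62
tcp_pos: [0.5494, -0.1341, 0.2086]
ee_rot: [[-0.225, -0.974, -0.004], [-0.974, 0.225, 0.001], [0.0, 0.004, -1.0]]
wrist_force: [-0.4, 0.3, -0.6]
gripper_width: 0.133
```

Run:
```python
from h import *
c,im=snap("side","s2");_,iw=snap("wrist","w5")
s=sense();print(np.round(s["tcp_pos"],4),np.round(s["wrist_force"],1),np.degrees(np.arctan2(s["ee_rot"][1][1],s["ee_rot"][0][1])))
a=cv2.resize(im[150:260,290:400],(400,400),interpolation=3)
b=cv2.resize(iw[240:400,240:400],(400,400),interpolation=3)
cv2.imwrite("pics/s2c.png",np.hstack([a,b]))
def ps(X):
    p=np.linalg.inv(np.array(c["T"]))@np.append(X,1);K=np.array(c["camera_matrix"]);return K[:2,2]+K[0,0]*np.array([p[0],-p[1]])/-p[2]
t=np.array(s["tcp_pos"]);f=lambda q:((q-[290,150])*400/110).round(0)
print("tip",f(ps(t-[0,0,.0545])),"hole",f(ps([.5513,-.1382,.134])))
```

```text
[ 0.5509 -0.134   0.2108] [ 0.7 -0.3 -0.9] 167.08112561510643
tip [178. 287.] hole [182. 313.]
```

View pics/s2c.png

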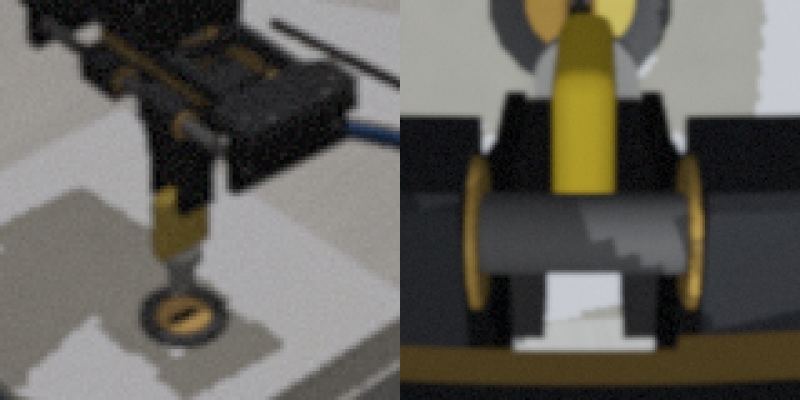

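Side crop: blade tip at ~(180,293), hole at ~(184,316), matching predictions to ~1 mm. In the wrist crop the slot lines up with the head. I'll average readings before descending.

```bash
cat >> h.py <<'E'
def avg(n=8):
    P=[];F=[];M=[];Y=[]
    for i in range(n):
        capture("top");s=sense();P.append(s["tcp_pos"]);F.append(s["wrist_force"]);M.append(s["moment"]);Y.append(np.degrees(np.arctan2(s["ee_rot"][1][1],s["ee_rot"][0][1])))
    print("t",s["time_s"],"P",np.mean(P,0).round(4),"sd",np.std(P,0).round(4),"F",np.mean(F,0).round(1),"M",np.mean(M,0).round(3),"yaw",np.mean(Y).round(2),"w",round(s["gripper_width"],3))
E
python3 -c "
from h import *
avg(10)"
```

```text
t 7.2167 P [ 0.5511 -0.1343  0.2112] sd [0.0002 0.0002 0.0003] F [ 0.1 -0.3 -0.7] M [0.018 0.084 0.005] yaw 167.06 w 0.13
```

Call:
play_rows --targets '[[[1, 0, -0.004, -0.006, 0], [1, 0, -0.004, -0.012, 0], [1, 0, -0.004, -0.016, 0], [1, 0, -0.004, -0.018, 0]]]'

```text
time_s: 7.55
tcp_pos: [0.5502, -0.1387, 0.1911]
ee_rot: [[-0.225, -0.974, -0.002], [-0.974, 0.225, 0.0], [0.0, 0.002, -1.0]]
wrist_force: [-0.3, -0.2, -1.1]
gripper_width: 0.132
```

```bash
python3 -c "
from h import *
avg(5)
c,im=snap('side','s3');cv2.imwrite('pics/s3c.png',cv2.resize(im[190:260,305:375],(560,560),interpolation=3))"
```

```text
t 7.8 P [ 0.5507 -0.1387  0.192 ] sd [0.0003 0.     0.0006] F [ 0.2  0.  -0.3] M [-0.     0.083  0.012] yaw 167.03 w 0.131
```

View pics/s3c.png

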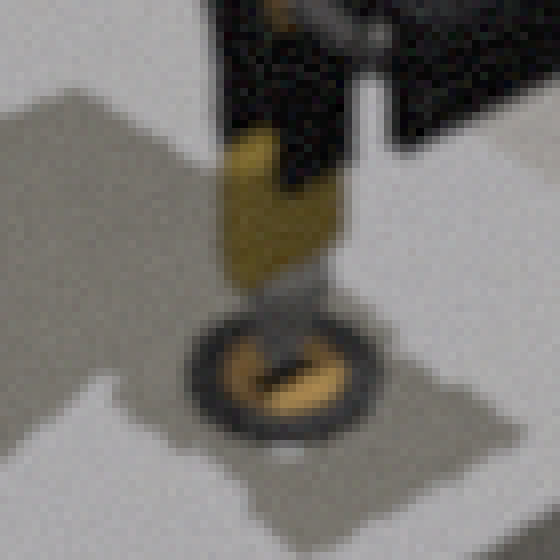

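Tip (~284,358) is directly above the slot (~285,375), about 4 mm away. Descending gently.

Call:
play_rows --targets '[[[1, 0, 0, -0.001, 0], [1, 0, 0, -0.002, 0], [1, 0, 0, -0.003, 0], [1, 0, 0, -0.004, 0], [1, 0, 0, -0.005, 0]]]'

```text
time_s: 8.27
tcp_pos: [0.5508, -0.1386, 0.1874]
ee_rot: [[-0.224, -0.974, -0.0], [-0.974, 0.224, 0.0], [0.0, 0.0, -1.0]]
wrist_force: [0.0, 0.0, -1.0]
gripper_width: 0.133
```

Call:
play_rows --targets '[[[1, 0, 0, -0.0005, 0], [1, 0, 0, -0.001, 0], [1, 0, 0, -0.0015, 0], [1, 0, 0, -0.002, 0], [1, 0, 0, -0.002, 0]]]'

```text
time_s: 8.68
tcp_pos: [0.5508, -0.1386, 0.1854]
ee_rot: [[-0.224, -0.974, -0.0], [-0.974, 0.224, 0.0], [0.0, 0.0, -1.0]]
wrist_force: [-0.3, 0.3, -1.1]
gripper_width: 0.134
```

Call:
play_rows --targets '[[[1, 0, 0, -0.001, 0], [1, 0, 0, -0.0015, 0], [1, 0, 0, -0.002, 0], [1, 0, 0, -0.0025, 0], [1, 0, 0, -0.003, 0]]]'

```text
time_s: 9.1
tcp_pos: [0.5508, -0.1387, 0.1824]
ee_rot: [[-0.224, -0.974, 0.0], [-0.974, 0.224, -0.0], [0.0, -0.0, -1.0]]
wrist_force: [-0.7, 0.3, -1.2]
gripper_width: 0.133
```

```bash
python3 -c "
from h import *
avg(4)"
```

```text
t 9.3 P [ 0.5508 -0.1387  0.1824] sd [0.     0.     0.0001] F [-0.1 -0.3 -0.5] M [ 0.017  0.076 -0.025] yaw 167.03 w 0.131
```

Call:
play_rows --targets '[[[1, 0, 0, -0.001, 0], [1, 0, 0, -0.002, 0], [1, 0, 0, -0.003, 0], [1, 0, 0, -0.004, 0], [1, 0, 0, -0.004, 0]]]'

```text
time_s: 9.72
tcp_pos: [0.5507, -0.1386, 0.1781]
ee_rot: [[-0.224, -0.974, -0.001], [-0.974, 0.224, 0.0], [0.0, 0.001, -1.0]]
wrist_force: [0.1, 0.2, -1.2]
gripper_width: 0.134
```

Call:
play_rows --targets '[[[1, 0, 0, -0.001, 0], [1, 0, 0, -0.002, 0], [1, 0, 0, -0.003, 0], [1, 0, 0, -0.004, 0], [1, 0, 0, -0.004, 0]]]'

```text
time_s: 10.13
tcp_pos: [0.5507, -0.1386, 0.1742]
ee_rot: [[-0.224, -0.974, -0.0], [-0.974, 0.224, 0.0], [0.0, 0.0, -1.0]]
wrist_force: [-0.7, -0.2, -0.6]
gripper_width: 0.129
```

Call:
play_rows --targets '[[[1, 0, 0, -0.001, 0], [1, 0, 0, -0.002, 0], [1, 0, 0, -0.003, 0], [1, 0, 0, -0.004, 0], [1, 0, 0, -0.004, 0]]]'

```text
time_s: 10.55
tcp_pos: [0.551, -0.1387, 0.1707]
ee_rot: [[-0.224, -0.975, 0.001], [-0.975, 0.224, -0.0], [0.0, -0.001, -1.0]]
wrist_force: [-0.3, -0.0, 1.3]
gripper_width: 0.133
```

Call:
play_rows --targets '[[[1, 0, 0, -0.001, 0], [1, 0, 0, -0.002, 0], [1, 0, 0, -0.003, 0], [1, 0, 0, -0.004, 0], [1, 0, 0, -0.004, 0]]]'

```text
time_s: 10.97
tcp_pos: [0.551, -0.1387, 0.1665]
ee_rot: [[-0.224, -0.975, 0.0], [-0.975, 0.224, -0.0], [0.0, -0.0, -1.0]]
wrist_force: [-0.1, 0.6, 2.7]
gripper_width: 0.133
```

Call:
play_rows --targets '[[[1, 0, 0, -0.0005, 0], [1, 0, 0, -0.001, 0], [1, 0, 0, -0.0015, 0], [1, 0, 0, -0.002, 0], [1, 0, 0, -0.002, 0]]]'

```text
time_s: 11.38
tcp_pos: [0.551, -0.1387, 0.1645]
ee_rot: [[-0.224, -0.974, 0.0], [-0.974, 0.224, -0.0], [0.0, -0.0, -1.0]]
wrist_force: [-0.6, 0.4, 3.0]
gripper_width: 0.134
```

Call:
play_rows --targets '[[[1, 0, 0, -0.0005, 0], [1, 0, 0, -0.001, 0], [1, 0, 0, -0.001, 0]]]'

```text
time_s: 11.63
tcp_pos: [0.5509, -0.1387, 0.1635]
ee_rot: [[-0.224, -0.974, 0.0], [-0.974, 0.224, -0.0], [-0.0, -0.0, -1.0]]
wrist_force: [-0.6, 0.3, 3.0]
gripper_width: 0.13
```

Call:
play_rows --targets '[[[1, 0, 0, -0.0003, 0], [1, 0, 0, -0.0006, 0], [1, 0, 0, -0.0006, 0]]]'

```text
time_s: 11.88
tcp_pos: [0.5509, -0.1386, 0.1629]
ee_rot: [[-0.224, -0.975, 0.0], [-0.975, 0.224, -0.0], [0.0, -0.0, -1.0]]
wrist_force: [0.5, -0.2, 3.6]
gripper_width: 0.135
```

Call:
play_rows --targets '[[[1, 0, 0, -0.0003, 0], [1, 0, 0, -0.0005, 0], [1, 0, 0, -0.0005, 0]]]'

```text
time_s: 12.13
tcp_pos: [0.5509, -0.1386, 0.1624]
ee_rot: [[-0.224, -0.974, 0.0], [-0.974, 0.224, -0.0], [-0.0, -0.0, -1.0]]
wrist_force: [0.0, 1.2, 2.4]
gripper_width: 0.131
```

Call:
play_rows --targets '[[[1, 0, 0, -0.0003, 0], [1, 0, 0, -0.0005, 0], [1, 0, 0, -0.0005, 0]]]'

```text
time_s: 12.38
tcp_pos: [0.551, -0.1387, 0.1624]
ee_rot: [[-0.224, -0.975, 0.0], [-0.975, 0.224, -0.0], [0.0, -0.0, -1.0]]
wrist_force: [-0.7, 0.5, 5.5]
gripper_width: 0.134
```

Call:
play_rows --targets '[[[1, 0, 0, -0.0003, 0], [1, 0, 0, -0.0005, 0], [1, 0, 0, -0.0005, 0]]]'

```text
time_s: 12.63
tcp_pos: [0.551, -0.1387, 0.1623]
ee_rot: [[-0.224, -0.975, 0.001], [-0.975, 0.224, -0.0], [0.0, -0.001, -1.0]]
wrist_force: [-1.6, -0.1, 7.0]
gripper_width: 0.134
```

Home: z stopped and force rising (collar on face). Now turning clockwise.

Call:
play_rows --targets '[[[1, 0, 0, 0, -0.03], [1, 0, 0, 0, -0.06], [1, 0, 0, 0, -0.09], [1, 0, 0, 0, -0.12], [1, 0, 0, 0, -0.15]]]'

```text
time_s: 13.05
tcp_pos: [0.551, -0.1386, 0.1623]
ee_rot: [[-0.368, -0.93, 0.001], [-0.93, 0.368, -0.0], [-0.0, -0.001, -1.0]]
wrist_force: [-0.8, 0.4, 6.7]
gripper_width: 0.132
```

```bash
python3 -c "
from h import *
avg(5)"
```

```text
t 13.3 P [ 0.551  -0.1386  0.1623] sd [0. 0. 0.] F [-0.9  0.9  6.5] M [0.302 0.409 0.049] yaw 158.43 w 0.134
```

Call:
play_rows --targets '[[[1, 0, 0, 0, -0.04], [1, 0, 0, 0, -0.08], [1, 0, 0, 0, -0.12], [1, 0, 0, 0, -0.16], [1, 0, 0, 0, -0.2]]]'

```text
time_s: 13.72
tcp_pos: [0.5509, -0.1386, 0.1623]
ee_rot: [[-0.546, -0.838, 0.001], [-0.838, 0.546, -0.0], [-0.0, -0.001, -1.0]]
wrist_force: [-1.3, 0.3, 6.5]
gripper_width: 0.13
```

```bash
python3 -c "
from h import *
avg(4)"
```

```text
t 13.9167 P [ 0.5509 -0.1386  0.1623] sd [0. 0. 0.] F [-1.3  0.6  7.1] M [0.274 0.456 0.05 ] yaw 146.95 w 0.132
```

Call:
play_rows --targets '[[[1, 0, 0, 0, -0.04], [1, 0, 0, 0, -0.08], [1, 0, 0, 0, -0.12], [1, 0, 0, 0, -0.16], [1, 0, 0, 0, -0.2]]]'

```text
time_s: 14.33
tcp_pos: [0.5508, -0.1387, 0.1623]
ee_rot: [[-0.702, -0.713, 0.0], [-0.713, 0.702, -0.0], [0.0, -0.0, -1.0]]
wrist_force: [-1.2, 1.0, 7.1]
gripper_width: 0.134
```

Call:
play_rows --targets '[[[1, 0, 0, 0, -0.04], [1, 0, 0, 0, -0.08], [1, 0, 0, 0, -0.12], [1, 0, 0, 0, -0.16], [1, 0, 0, 0, -0.2]]]'

```text
time_s: 14.75
tcp_pos: [0.5507, -0.1387, 0.1623]
ee_rot: [[-0.829, -0.559, -0.0], [-0.559, 0.829, -0.0], [0.0, -0.0, -1.0]]
wrist_force: [-2.3, 0.8, 7.1]
gripper_width: 0.136
```

```bash
python3 -c "
from h import *
avg(4)"
```

```text
t 14.95 P [ 0.5506 -0.1387  0.1623] sd [0. 0. 0.] F [-1.9  0.3  8. ] M [0.241 0.582 0.051] yaw 124.02 w 0.13
```

Call:
play_rows --targets '[[[1, 0, 0, 0, -0.04], [1, 0, 0, 0, -0.08], [1, 0, 0, 0, -0.12], [1, 0, 0, 0, -0.16], [1, 0, 0, 0, -0.2]]]'

```text
time_s: 15.37
tcp_pos: [0.5506, -0.1387, 0.1623]
ee_rot: [[-0.924, -0.383, -0.0], [-0.383, 0.924, -0.0], [0.0, -0.0, -1.0]]
wrist_force: [-1.9, 0.6, 8.0]
gripper_width: 0.136
```

Call:
play_rows --targets '[[[1, 0, 0, 0, -0.04], [1, 0, 0, 0, -0.08], [1, 0, 0, 0, -0.12], [1, 0, 0, 0, -0.16], [1, 0, 0, 0, -0.2]]]'

```text
time_s: 15.78
tcp_pos: [0.5504, -0.1386, 0.1623]
ee_rot: [[-0.981, -0.192, -0.001], [-0.192, 0.981, -0.0], [0.001, -0.0, -1.0]]
wrist_force: [-2.2, 1.2, 8.2]
gripper_width: 0.133
```

```bash
python3 -c "
from h import *
avg(4)
c,im=snap('side','s4');cv2.imwrite('pics/s4c.png',cv2.resize(im[170:340,240:430],None,fx=3,fy=3,interpolation=3))"
```

```text
t 15.9833 P [ 0.5504 -0.1387  0.1623] sd [0. 0. 0.] F [-2.3  1.2  7.9] M [0.269 0.671 0.041] yaw 101.1 w 0.131
```

View pics/s4c.png

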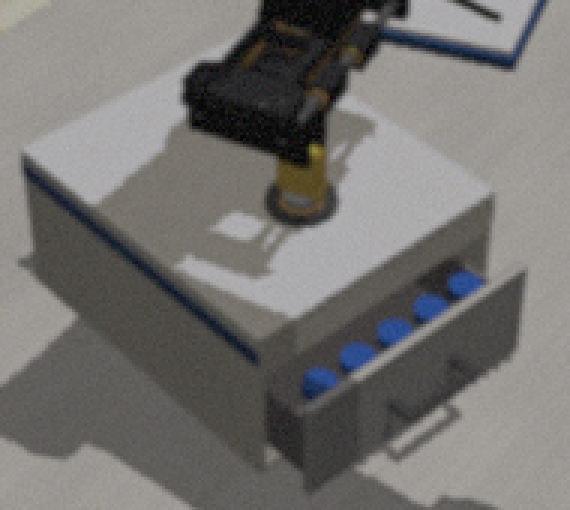

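The drawer is fully open (front ~(410,390) in the crop, blue vials visible) and the key is seated. Releasing and retreating straight up.

Call:
play_rows --targets '[[[0.75, 0, 0, 0, 0], [0.6, 0, 0, 0, 0], [0.5, 0, 0, 0, 0], [0.4, 0, 0, 0, 0], [0.4, 0, 0, 0, 0]]]'

```text
time_s: 16.45
tcp_pos: [0.5505, -0.1386, 0.1607]
ee_rot: [[-0.981, -0.193, -0.001], [-0.193, 0.981, 0.0], [0.001, 0.0, -1.0]]
wrist_force: [0.1, -0.2, -0.2]
gripper_width: 0.427
```

Call:
play_rows --targets '[[[0.4, 0, 0, 0, 0], [0.4, 0, 0, 0, 0], [0.4, 0, 0, 0, 0], [0.4, 0, 0, 0, 0], [0.4, 0, 0, 0, 0]]]'

```text
time_s: 16.87
tcp_pos: [0.5508, -0.1386, 0.1614]
ee_rot: [[-0.981, -0.193, -0.0], [-0.193, 0.981, 0.0], [0.0, 0.0, -1.0]]
wrist_force: [-0.4, 0.7, 0.0]
gripper_width: 0.596
```

Call:
play_rows --targets '[[[0.4, 0, 0, 0.01, 0], [0.4, 0, 0, 0.025, 0], [0.4, 0, 0, 0.05, 0], [0.4, 0, 0, 0.08, 0], [0.4, 0, 0, 0.11, 0]]]'

```text
time_s: 17.28
tcp_pos: [0.5505, -0.1387, 0.2732]
ee_rot: [[-0.981, -0.193, -0.0], [-0.193, 0.981, -0.0], [0.0, -0.0, -1.0]]
wrist_force: [1.2, 0.2, -0.7]
gripper_width: 0.6
```

Call:
play_rows --targets '[[[0.4, 0.03, 0, 0.01, 0], [0.4, 0.06, 0, 0.02, 0], [0.4, 0.08, 0, 0.02, 0], [0.4, 0.1, 0, 0.02, 0], [0.4, 0.1, 0, 0.02, 0]]]'

```text
time_s: 17.7
tcp_pos: [0.6535, -0.1385, 0.2905]
ee_rot: [[-0.981, -0.193, 0.0], [-0.193, 0.981, -0.0], [-0.0, -0.0, -1.0]]
wrist_force: [0.1, 0.3, 0.4]
gripper_width: 0.599
```

```bash
python3 -c "
from h import *
avg(3)
c,im=snap('side','s5');c,iw=snap('wrist','w6');print(proj(c,[.5505,-.1385,.18]))
cv2.imwrite('pics/s5c.png',np.hstack([cv2.resize(im[170:340,240:410],(400,400),interpolation=3),cv2.resize(iw[60:260,220:420],(400,400),interpolation=3)]))"
```

```text
t 17.85 P [ 0.6511 -0.1386  0.2911] sd [0.0006 0.0001 0.0004] F [-0.6  0.5  0.2] M [0.001 0.028 0.009] yaw 101.14 w 0.596
[339.75663857 107.80228013]
```

View pics/s5c.png

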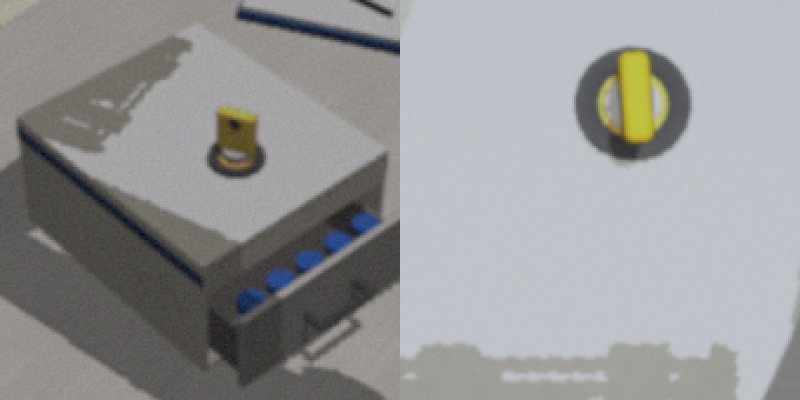

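Run:
```python
from h import *
c=get_calibration("side");im=cv2.imread("pics/s5.png")[200:250,320:360]
m=cv2.inRange(cv2.cvtColor(im,cv2.COLOR_BGR2HSV),(20,130,40),(35,255,255));N,l,st,ce=cv2.connectedComponentsWithStats(m);i=1+np.argmax(st[1:,4]);print(st[i]+[320,200,0,0,0],ce[i]+[320,200])
T=np.linalg.inv(np.array(c["T"]));K=np.array(c["camera_matrix"])
a=np.radians(11.1);u=np.array([np.cos(a),np.sin(a),0]);v=np.array([-u[1],u[0],0])
for dz in(0,.003):
    q=[]
    for i in(-1,1):
        for j in(-1,1):
            for k in(-1,1):
                p=T@np.append(np.array([.5505,-.1385,.161+dz])+.018*i*u+.006*j*v+.021*k*np.array([0,0,1]),1);q.append(K[:2,2]+K[0,0]*np.array([p[0],-p[1]])/-p[2])
    q=np.array(q);print(dz,q.min(0),q.max(0))
```

```text
[333 216  15  21 210] [340.36666667 225.16666667]
0 [331.24138853 214.07494117] [349.81302161 238.31604729]
0.003 [331.23403526 212.92762489] [349.8363044  237.21450509]
```

```bash
python3 -c "
from station import *
print(finish_job())"
```

```text
the job is handed in; nothing more can be done
None
```

The yellow key is home in the lock and turned, the drawer has sprung open, and the job is handed in at about 18 s on the robot's clock.

- **Insertion:** I measured the keyway angle from the wrist camera, so the key needed no angle search. It went in at the first try. The force on the way in was about 4 N from the tumbler and up to about 8 N once the collar met the face. The height stopped falling there, which confirmed it was home.
- **Turning:** I turned the gripper 66° (1.15 rad) clockwise. The side picture then showed the drawer open with the vials visible.
- **Last checks:** After I released the key and moved clear, it stood in the lock and the drawer was still open. In the side picture the top of the key's head was no higher than expected for a key fully home. The wrist force was near zero.
- **Not checked:** The plug's angle was inferred from the gripper's turn and the open drawer. I never targeted the other keys, bottle or jar, and felt no unexpected force, but I took no last picture of them.

I viewed 10 pictures. None of the checks I made failed or disagreed.

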